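# Push the marked battery module out of the row and onto the test contacts

## Task

Four battery modules lie side by side, touching, on the blue test bed. With the fingers, push the orange one straight out of the row, sliding on the bed and never lifted, into the grey tester hood until it meets the sprung contacts hidden inside, press it on them with about 7 N (never more than 11 N) for about a second, then let go and leave it lying there square and clear of the row. Leave the black modules where they are.

Things in the scene. Friction and masses are not known exactly. Their poses are not given: they have to be found in the camera images.
- bed: The blue test bed, a fixed flat plate 230 (x) x 310 (y) x 6 mm thick. Origin: centre of its underside. Its +y is the pushing direction, from the row of modules towards the tester hood; +z up. The modules' centres lie at y = -75 mm (each up to 6 mm more or less), in four places 40.3 mm apart at x = -60, -20, +20, +60 mm; which module is where varies.
- tester: The grey tester hood fixed on the bed's +y end: 210 (x) x 100 (y) mm, 42 mm high above the bed. Origin: middle of its mouth at the level of the bed's top, 116 mm in +y from the middle of the row; axes as the bed's. The mouth is an open slot facing -y (the row), 190 mm wide and 34 mm high, so a module from any place enters when pushed straight ahead; there are no guides.
- tester_top (a point): Middle of the hood's roof, 42 mm above the bed, 50 mm in +y from the mouth. Out of sight under it a sprung contact bar spans the width, its face 14 to 56 mm behind the mouth, different each time: find it by feel. It yields in +y from 4 N, then 2.5 N more per mm (7 N at 1.2 mm, 11 N at 2.8 mm), hard stop at 4 mm; damped (1 N more at 20 mm/s). Let go, it slides the module back by as much.
- marked_center (a point): The orange battery module, a rigid box 40 (x) x 76 (y) x 24 mm high, 90 to 180 g, lying flat in the row; black neighbours touch its long sides (0.3 mm gaps), so only its two 40 mm wide ends are free. It slides on the bed with roughly 1 N. The point is its centre, half-way up (12 mm above the bed's top); axes as the bed's, +y towards the hood.
- pack_a_center (a point): A battery module just like the orange one in size (40 x 76 x 24 mm, 130 g) but black with a grey panel on top; it must stay where it is. The point is its centre, half-way up; axes as the bed's.
- pack_b_center (a point): A battery module just like the orange one in size (40 x 76 x 24 mm, 130 g) but black with a grey panel on top; it must stay where it is. The point is its centre, half-way up; axes as the bed's.
- pack_c_center (a point): A battery module just like the orange one in size (40 x 76 x 24 mm, 130 g) but black with a grey panel on top; it must stay where it is. The point is its centre, half-way up; axes as the bed's.
There are look-alikes about, which are no part of the job. There is more than one size of the part that bears marked_center; the job needs the middle-sized.

How it is judged:
By the outcome, as a careful person would: the job done as asked, in the order asked, and still so for the second after the job is handed in, with the robot touching nothing.
It also fails if it takes over 42 s, if anything falls off the work surface, if the arm or the gripper's body presses on something with over 40 N, if the wrist force passes 120 N, or if a joint passes its speed limit or range.

## Robot

A 6-joint arm with a two-finger parallel gripper is mounted at the origin on the work surface. World frame = base frame: x ahead of the robot, y to its left, z up, the work surface at z = 0. Lengths are in m, angles in degrees, forces in N, time in s.
With the tool pointing down it reaches from about 0.275 to 0.725 m from the base axis. Payload 15.9 kg.
Tool frame: the origin (TCP) lies at the centre of the arm's flange, where the gripper is bolted on; the fingertips stand 173 mm ahead of it and the grasp point (between the pads) lies 155 mm ahead of it; z points along the fingers, y is the direction in which the jaws open and shut (so a half turn about z gives the same grasp; the last joint's range is limited). The gripper opens to 85 mm and grips with 20 to 120 N. Pads are 22 mm wide; open, the fingers measure 114 mm over their backs; the gripper's body (76 mm by 85 mm) begins 54 mm behind the grasp point. The pads swing forward as they close: fully open they stand 13 mm farther back than shut.
Start: joints at [65.203, 12.198, -1.971, 75.831, 0, 90], TCP at [0.21, 0.454, 0.405] pointing down, gripper open.
Joint ranges: [-170.91, 170.91], [-42.67, 98.43], [-65.05, 77.54], [-120.47, 116.71], [-90, 82.35], [-180, 180]. Speed limits (degrees/s): [108.29, 108.29, 136.94, 147.25, 180, 180].

## Interface

Orientations are given as a 3x3 rotation matrix whose columns are the frame's x, y, z axes.
In Python, from cell import get_state, get_image, camera_info, hand_in, find_in gives the robot as it stands.
- The arm moves only by the shell command python3 -m pendant 'ROWS'. ROWS is JSON, a list of rows, each a list of 3 entries, a list of its own where there are three numbers: the shift along the tool's x, y, z in cm, then the turn, a rotation vector about the tool's x, y, z in rad, then the finger opening in cm, from 0 to 8.54. A call has 1 to 20 rows; each row shifts and turns the pose as measured when the row begins, along the tool's axes as they then stand; what a row does not reach is not made up. A row lasts 1/10 s, in which the tool goes at most 50 mm and 8.59 degrees, less where a joint would pass 70% of its speed; a pose out of reach is approached as far as the arm can. A call with a gripper value outside its range is refused whole. The fingers move at their own pace and stop on an object; the grip force is fixed at half the most. Time passes only in rows, so rows that do not move let the fingers close. It gives the time, the measured TCP pose, the force and the opening at its end, in the units of the state.
- get_state(): the state, without advancing time (a new reading comes with each control period).
- get_image(name): name is "side" or "top"; returns (picture, depth): 384x512x3 uint8, red, green, blue; 384x512 float32, m along the optical axis (not along the pixel's ray), 0 where there is no reading.
- camera_info(name): a dict with "fx", "fy", "cx", "cy" (pixels), "R" (3x3) and "t" (3): a world point X has camera coordinates R X + t. Camera axes: x right, y down, z forward; pixel columns grow to the right and rows downward; lengths in m; the calibration is good to about 2 mm. A picture is of the moment at which its call begins. camera_info takes no time and is no camera call.
- hand_in(): hands the job in, once; it reports no verdict.
Trained networks look in the newest picture that a camera, given by its name, has taken for a name from the list of things; names that differ only in an ending like _2 or _b are one class to them, and where a whole thing is asked for, a point or a joint stands for the part that bears it (a point fixed in the world has none). Each returns a list of dicts, best first, with "p" (0 to 1); they miss things now and then, are a little off and sometimes report something else, mostly with a low value. They report only what shows in the picture. A call takes as long as a camera call. They do not tell look-alikes from the thing itself.
- find_in(camera, name): "at" ([x, y, z] in m, in world coordinates, good to about 4 mm: the middle of the surface that is visible of it).
The state is a dict: "time": time; "joint_pos": joint angles; "qd": joint speeds; "effort": joint torques, N m; "tcp_pos": TCP position; "tool_rot": TCP orientation; "ft_force": force on the tool from outside, world axes, zero at the start; "wrist_torque": the same for the moment, N m; "opening": finger opening in m.
Only numpy, scipy, OpenCV 4.12 (cv2) and the standard library are available. Lean on these libraries where they do the work, as an engineer would, in place of code of your own. Each camera call takes 0.05 s, during which the arm holds its last target.

## Working session

There is one attempt and no reset: what is moved stays moved. The work goes in short steps, Python scripts to look and compute and a shell command to move; the robot and the scene stay as the last step left them, time stands still between calls to the robot, and variables do not carry over. Pictures are saved under pics/ and viewed, and the job is handed in when it is done.

```bash
ls; mkdir -p pics; python3 - <<'E'
from cell import *
import cv2,json
for n in("side","top"):
    im,d=get_image(n); cv2.imwrite(f"pics/{n}0.png",cv2.cvtColor(im,cv2.COLOR_RGB2BGR))
    print(n,camera_info(n))
    for k in("marked_center","pack_a_center","tester","bed","tester_top"):
        print(k,[( [round(v,3) for v in q["at"]],round(q["p"],2)) for q in find_in(n,k)])
s=get_state(); print(s)
E
```

```text
pics
side {'fx': 384.22737218372623, 'fy': 384.22737218372623, 'cx': 253.62626657514681, 'cy': 185.04384547004776, 'R': array([[-0.99725518, -0.07360676, -0.00800946],
       [-0.02952322,  0.49451628, -0.86866681],
       [ 0.06790056, -0.86604601, -0.49533203]]), 't': array([0.63178236, 0.11060967, 0.6734073 ])}
marked_center [([0.602, -0.043, 0.031], 0.97), ([0.771, -0.044, 0.017], 0.89), ([0.625, -0.222, 0.033], 0.58)]
pack_a_center [([0.523, -0.065, 0.029], 0.72)]
tester [([0.544, 0.123, 0.047], 0.86)]
bed [([0.582, 0.017, 0.0], 0.92)]
tester_top []
top {'fx': 403.96461822846845, 'fy': 403.96461822846845, 'cx': 252.33979976640225, 'cy': 192.8612210508724, 'R': array([[-0.17227507, -0.98503468,  0.00529041],
       [-0.96220901,  0.16712835, -0.21499288],
       [ 0.21089127, -0.04212839, -0.97660129]]), 't': array([0.04054321, 0.63083983, 0.65743624])}
marked_center [([0.603, -0.059, 0.03], 0.85), ([0.772, -0.054, 0.015], 0.81), ([0.621, -0.26, 0.036], 0.69)]
pack_a_center [([0.522, -0.09, 0.029], 0.95), ([0.537, 0.092, 0.05], 0.3)]
tester [([0.539, 0.097, 0.047], 0.77)]
bed [([
[... 151 characters left out ...]
8e+00,  7.58277573e+01,
        4.90172886e-04,  8.99999999e+01]), 'qd': array([-0.06248279,  0.02719349,  0.09087906,  0.02641166, -0.04121489,
        0.03449462]), 'effort': array([-8.81358346e-07, -6.85701442e+01,  4.87196910e+01,  1.32958441e-03,
        2.08191250e-04,  3.17181264e-05]), 'tcp_pos': array([0.2097026 , 0.45390155, 0.40470566]), 'tool_rot': array([[-9.07798815e-01,  4.19405903e-01,  1.39958753e-05],
       [ 4.19405903e-01,  9.07798813e-01,  5.06921088e-05],
       [ 8.55513070e-06,  5.18881891e-05, -9.99999999e-01]]), 'ft_force': array([ 0.1745431 , -1.00664074,  0.27892976]), 'wrist_torque': array([ 0.05978416, -0.03037254, -0.03949914]), 'opening': 0.08516959111787549}
```

View pics/side0.png

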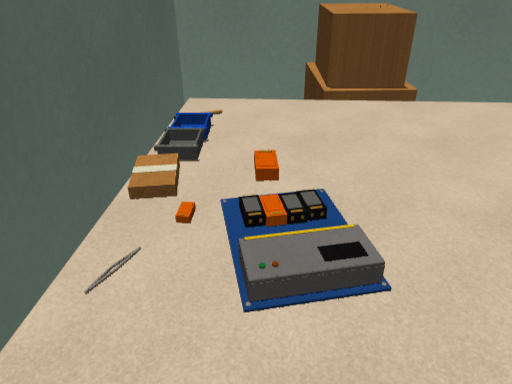

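View pics/top0.png

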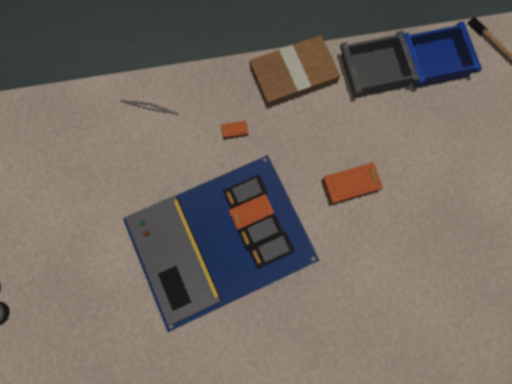

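Candidates (top image): orange module in the row at (250,211); small orange block at (234,129); large orange block at (352,183). I choose the one in the row (middle size). Next is a close crop and the geometry.

```bash
cat > h.py <<'E'
from cell import *
import cv2,numpy as np
def pts(n,im,d):
    c=camera_info(n); v,u=np.mgrid[:384,:512]
    P=np.stack([(u-c["cx"])/c["fx"]*d,(v-c["cy"])/c["fy"]*d,d],-1)
    return (P-c["t"])@c["R"]
def proj(n,X):
    c=camera_info(n); Y=np.atleast_2d(X)@c["R"].T+c["t"]
    return np.c_[Y[:,0]/Y[:,2]*c["fx"]+c["cx"],Y[:,1]/Y[:,2]*c["fy"]+c["cy"]]
def ray(n,uv,z):
    c=camera_info(n); uv=np.atleast_2d(uv)
    dr=np.c_[(uv[:,0]-c["cx"])/c["fx"],(uv[:,1]-c["cy"])/c["fy"],np.ones(len(uv))]@c["R"]
    o=-c["R"].T@c["t"]; return o+dr*((z-o[2])/dr[:,2])[:,None]
E
python3 - <<'E'
from h import *
for n in("side","top"):
    im,d=get_image(n); P=pts(n,im,d); hsv=cv2.cvtColor(im,cv2.COLOR_RGB2HSV)
    roi=np.zeros(d.shape,bool)
    if n=="side": roi[185:235,230:300]=1
    else: roi[180:240,215:285]=1
    m=((hsv[...,0]<15)&(hsv[...,1]>170)&(hsv[...,2]>120)&roi).astype(np.uint8)
    k,l,st,ce=cv2.connectedComponentsWithStats(m); i=1+st[1:,4].argmax(); m=l==i
    Q=P[m]; top=Q[:,2]>0.0; print(n,"z pct",np.percentile(Q[:,2],[5,25,50,75,95]).round(4))
    zt=np.percentile(Q[:,2],70)
    uv=np.argwhere(m&(abs(P[...,2]-zt)<.006))[:,::-1].astype(float)
    W=ray(n,uv,0.030)[:,:2]
    r=cv2.minAreaRect((W*1000).astype(np.float32)); print(n,"orange top",r)
    b=((hsv[...,0]>100)&(hsv[...,0]<130)&(hsv[...,1]>150))
    b[:120]=0
    if n=="top": b[:140]=0
    k,l,st,ce=cv2.connectedComponentsWithStats(b.astype(np.uint8)); i=1+st[1:,4].argmax()
    uv=np.argwhere(l==i)[:,::-1].astype(float); W=ray(n,uv,0.006)[:,:2]
    print("bed",cv2.minAreaRect((W*1000).astype(np.float32)), "z",np.median(P[l==i][:,2]))
    s=slice(170,320) if n=="side" else slice(140,345); t=slice(200,400) if n=="side" else slice(110,330)
    c=cv2.resize(im[s,t],None,fx=3 if n=="side" else 2.7,fy=3 if n=="side" else 2.7,interpolation=cv2.INTER_CUBIC)
    cv2.imwrite(f"pics/{n}_crop.png",cv2.cvtColor(c,cv2.COLOR_RGB2BGR))
E
```

```text
side z pct [0.0269 0.0279 0.0284 0.0289 0.0296]
side orange top ((601.4253540039062, -57.16946792602539), (39.316490173339844, 75.23316955566406), 14.62222957611084)
bed ((562.5068359375, 11.651016235351562), (227.3010711669922, 308.3807678222656), 14.747025489807129) z 0.004128954891853011
top z pct [0.0282 0.0293 0.0303 0.0312 0.0324]
top orange top ((602.681640625, -61.777183532714844), (37.99958038330078, 73.43787384033203), 14.736199378967285)
bed ((557.5664672851562, -20.935340881347656), (195.92041015625, 131.26316833496094), 15.028467178344727) z 0.005947078164910819
```

View pics/top_crop.png

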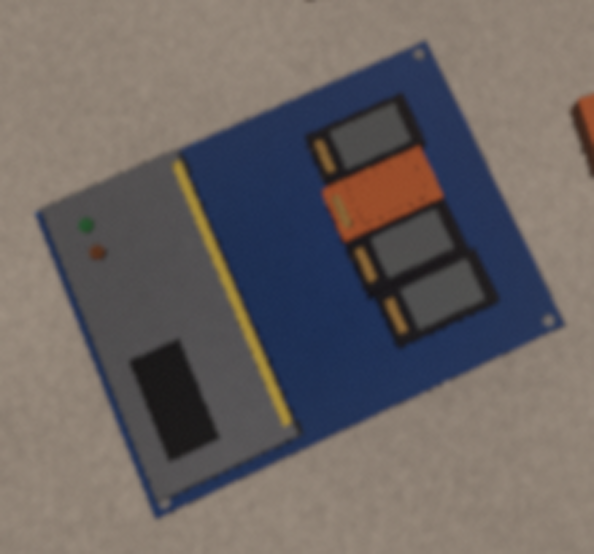

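View pics/side_crop.png

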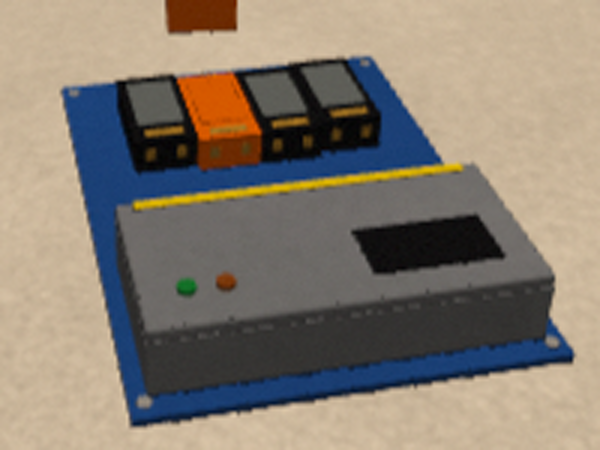

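The crops show the orange module in the second place, between black neighbours (crop px 383,193 in top, 222,110 in side). Its size is 40x76 mm, so it is the middle one. I'll turn, travel and close the fingers nearly shut, so that they are narrower than the module.

```bash
python3 -m pendant '[[[0,0,0],[0,0,0.09],0.4],[[0,0,0],[0,0,0.09],0.4],[[0,0,0],[0,0,0.09],0.4],[[0,0,0],[0,0,0.09],0.4],[[0,0,0],[0,0,0.09],0.4],[[0,0,0],[0,0,0.09],0.4],[[0,0,0],[0,0,0.09],0.4],[[0,0,0],[0,0,0.09],0.4],[[0,0,0],[0,0,0.09],0.4],[[0,0,0],[0,0,0.09],0.4]]'
cat >> h.py <<'E'
def bedpose(th=14.7):
    s=get_state(); t=np.radians(th); ex=np.array([np.cos(t),np.sin(t)]); ey=np.array([-np.sin(t),np.cos(t)])
    p=s["tcp_pos"]; R=s["tool_rot"]
    print("t %.2f L %.1f s %.1f z %.1f | xang %.2f zax %s | Fx %.2f Fy %.2f Fz %.2f open %.1f"%(s["time"],1e3*p[:2]@ex,1e3*p[:2]@ey,1e3*p[2],np.degrees(np.arctan2(R[1,0],R[0,0]))-90-th,R[:,2].round(4),s["ft_force"][:2]@ex,s["ft_force"][:2]@ey,s["ft_force"][2],s["opening"]*1e3))
E
python3 -c "from h import *;bedpose()"
```

```text
time: 1.7
tcp_pos: [0.2097, 0.4539, 0.4048]
tool_rot: [[-0.202, 0.979, 0.0], [0.979, 0.202, 0.0], [0.0, 0.0, -1.0]]
ft_force: [-0.9, 0.7, -1.4]
opening: 0.0041
t 1.70 L 318.0 s 385.8 z 404.8 | xang -3.05 zax [ 1.e-04  2.e-04 -1.e+00] | Fx -0.66 Fy 0.93 Fz -1.39 open 4.1
```

```bash
python3 -m pendant '[[[0,0,0],[0,0,-0.053],0.4],[[0,0,0],[0,0,0],0.4],[[-4.4,1.66,0],[0,0,0],0.4],[[-4.4,1.66,0],[0,0,0],0.4],[[-4.4,1.66,0],[0,0,0],0.4],[[-4.4,1.66,0],[0,0,0],0.4],[[-4.4,1.66,0],[0,0,0],0.4],[[-4.4,1.66,0],[0,0,0],0.4],[[-4.4,1.66,0],[0,0,0],0.4],[[-4.4,1.66,0],[0,0,0],0.4],[[-4.4,1.66,0],[0,0,0],0.4],[[-4.4,1.66,0],[0,0,0],0.4],[[-4.4,1.66,0],[0,0,0],0.4],[[-4.4,1.66,0],[0,0,0],0.4],[[-4.4,1.66,0],[0,0,0],0.4],[[-4.4,1.66,0],[0,0,0],0.4],[[-3,1,0],[0,0,0],0.4],[[0,0,0],[0,0,0],0.4]]'
python3 -c "from h import *;bedpose()"
```

```text
time: 3.5
tcp_pos: [0.6163, -0.137, 0.4035]
tool_rot: [[-0.238, 0.971, 0.004], [0.971, 0.238, 0.002], [0.001, 0.004, -1.0]]
ft_force: [0.1, 0.6, 0.1]
opening: 0.0041
t 3.50 L 561.4 s -288.9 z 403.5 | xang -0.95 zax [ 0.0038  0.0022 -1.    ] | Fx 0.20 Fy 0.56 Fz 0.11 open 4.1
```

```bash
python3 -m pendant '[[[0.5,0.3,0],[0.004,-0.001,-0.0165],0.4],[[0.5,0.3,4],[0,0,0],0.4],[[0,0,4],[0,0,0],0.4],[[0,0,4],[0,0,0],0.4],[[0,0,4],[0,0,0],0.4],[[0,0,3],[0,0,0],0.4],[[0,0,1],[0,0,0],0.4],[[0,0,0],[0,0,0],0.4]]'
python3 - <<'E'
from h import *
bedpose()
for n in("side","top"):
    im,d=get_image(n)
    s=slice(130,280) if n=="side" else slice(140,290); t=slice(180,380) if n=="side" else slice(180,380)
    cv2.imwrite(f"pics/{n}_b.png",cv2.cvtColor(cv2.resize(im[s,t],None,fx=3.5,fy=3.5),cv2.COLOR_RGB2BGR))
E
```

```text
time: 4.3
tcp_pos: [0.6186, -0.1166, 0.2001]
tool_rot: [[-0.261, 0.965, 0.003], [0.965, 0.261, 0.0], [-0.001, 0.003, -1.0]]
ft_force: [1.4, -1.2, 1.2]
opening: 0.0038
t 4.30 L 568.7 s -269.8 z 200.1 | xang 0.44 zax [ 3.3e-03  1.0e-04 -1.0e+00] | Fx 1.04 Fy -1.47 Fz 1.21 open 3.8
```

View pics/side_b.png

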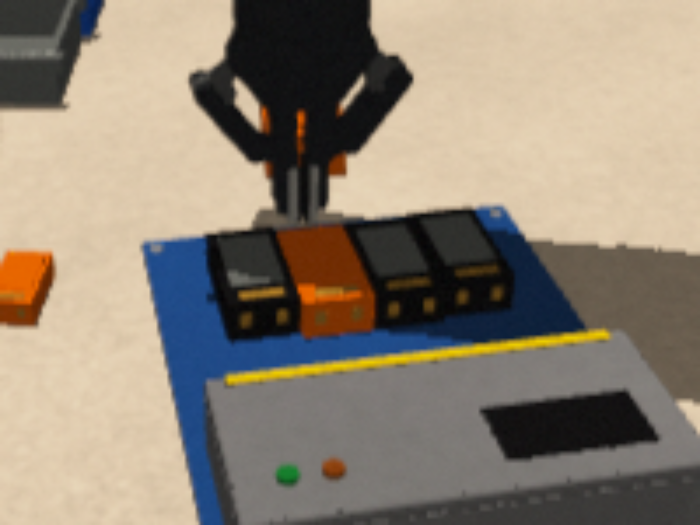

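View pics/top_b.png

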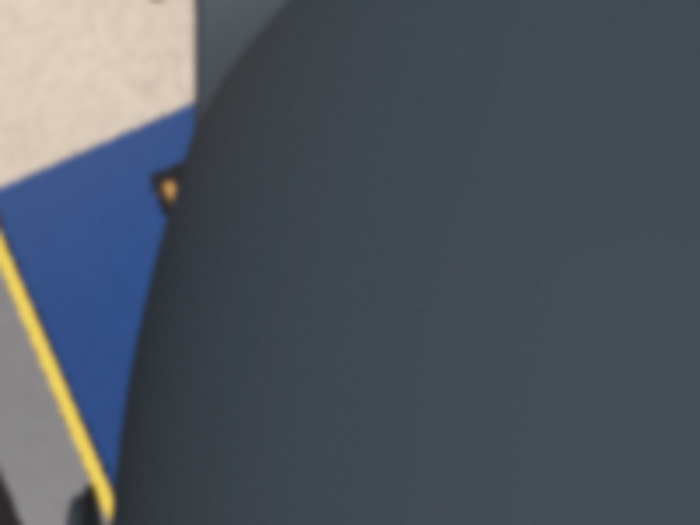

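```bash
python3 - <<'E'
from h import *
t=np.radians(14.7); ex=np.array([np.cos(t),np.sin(t)]); ey=np.array([-np.sin(t),np.cos(t)])
def W(L,s,z): return np.r_[(L*ex+s*ey)/1e3,z]
for L,s,z in((568.7,-269.8,.03),(568.7,-269.8,.06),(547,-248,.03),(587,-248,.03),(547,-172,.03),(587,-172,.03)):
    p=proj("side",W(L,s,z))[0]; print(L,s,z,((p-[180,130])*3.5).round(1))
im,d=get_image("side"); 
c=cv2.resize(im[170:240,225:305],None,fx=8,fy=8,interpolation=cv2.INTER_NEAREST); cv2.imwrite("pics/side_c.png",cv2.cvtColor(c,cv2.COLOR_RGB2BGR))
P=pts("side",im,d)
for v,u in ((180,262),(183,262),(183,266),(186,270),(188,267),(191,256),(191,280)): print(v,u,P[v,u].round(4),im[v,u])
E
```

```text
568.7 -269.8 0.03 [296.7 207.1]
568.7 -269.8 0.06 [297.1 162.8]
547 -248 0.03 [340.8 221.9]
587 -248 0.03 [273.6 228.8]
547 -172 0.03 [374.  293.3]
587 -172 0.03 [301.1 301.5]
180 262 [ 0.6238 -0.1053  0.0579] [81 79 74]
183 262 [ 0.6236 -0.102   0.0528] [83 80 76]
183 266 [ 0.6159 -0.1099  0.0486] [13 12 12]
186 270 [ 0.6077 -0.1142  0.0394] [45 44 42]
188 267 [ 0.6136 -0.1064  0.0389] [32 32 30]
191 256 [ 0.64   -0.16   -0.0008] [105  92  79]
191 280 [ 0.5867 -0.1666 -0.0028] [190 170 144]
```

View pics/side_c.png

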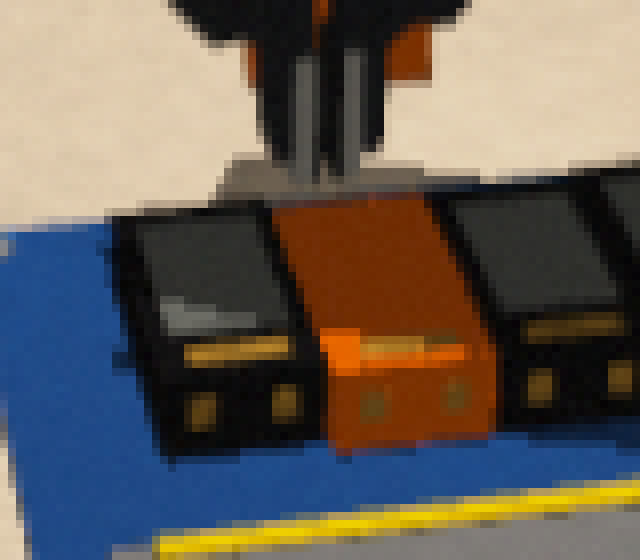

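```bash
python3 -m pendant '[[[0,-0.17,0.5],[0.003,0.001,0.008],0.4],[[0,0,0.5],[0,0,0],0.4],[[0,0,0.3],[0,0,0],0.4],[[0,0,0],[0,0,0],0.4],[[0,0,0],[0,0,0],0.4]]'
python3 -c "from h import *;bedpose()"
```

```text
time: 4.95
tcp_pos: [0.6196, -0.1184, 0.1925]
tool_rot: [[-0.252, 0.968, 0.01], [0.968, 0.252, -0.002], [-0.004, 0.009, -1.0]]
ft_force: [0.1, 1.2, 0.6]
opening: 0.0041
t 4.95 L 569.2 s -271.8 z 192.5 | xang -0.13 zax [ 0.01   -0.0017 -0.9999] | Fx 0.43 Fy 1.09 Fz 0.57 open 4.1
```

```bash
python3 -m pendant '[[[0,0,0],[0,0,0],0.4],[[0,0,0],[0,0,0],0.4]]' >/dev/null
python3 -c "from h import *;bedpose()"; python3 -m pendant '[[[0,0,0.3],[0,0,0],0.4]]' >/dev/null
python3 -c "from h import *;bedpose()"; python3 -m pendant '[[[0,0,0],[0,0,0],0.4]]' >/dev/null
python3 -c "from h import *;bedpose()"
```

```text
t 5.15 L 569.3 s -271.8 z 192.7 | xang -0.13 zax [ 0.0101 -0.0017 -0.9999] | Fx 0.63 Fy -0.60 Fz 0.66 open 4.0
t 5.25 L 569.5 s -272.0 z 190.0 | xang -0.13 zax [ 0.0108 -0.0019 -0.9999] | Fx -0.60 Fy 0.02 Fz 0.79 open 4.1
t 5.35 L 569.3 s -271.9 z 189.5 | xang -0.13 zax [ 0.0103 -0.0018 -0.9999] | Fx 0.28 Fy 0.21 Fz -0.31 open 4.0
```

```bash
python3 -m pendant '[[[0,0,0],[0.0095,0.0043,-0.002],0.4],[[0,0,0],[0,0,0],0.4]]' >/dev/null
python3 -c "from h import *;bedpose()"; python3 -m pendant '[[[0,-0.2,0.3],[0,0,0],0.4],[[0,0,0],[0,0,0],0.4]]' >/dev/null
python3 -c "from h import *;bedpose()"
```

```text
t 5.55 L 569.3 s -271.9 z 189.4 | xang -0.01 zax [-1.1e-03  2.0e-04 -1.0e+00] | Fx -0.58 Fy -0.72 Fz -0.15 open 4.2
t 5.75 L 567.2 s -271.9 z 186.1 | xang -0.00 zax [-1.2e-03  2.0e-04 -1.0e+00] | Fx 0.67 Fy -0.02 Fz 0.34 open 4.0
```

```bash
python3 -m pendant '[[[0.2,0,0],[0,0,0],0.4],[[0.3,0,0],[0,0,0],0.4],[[0.3,0,0],[0,0,0],0.4],[[0.3,0,0],[0,0,0],0.4],[[0.3,0,0],[0,0,0],0.4],[[0.3,0,0],[0,0,0],0.4],[[0.3,0,0],[0,0,0],0.4],[[0.3,0,0],[0,0,0],0.4],[[0.3,0,0],[0,0,0],0.4],[[0,0,0],[0,0,0],0.4]]' >/dev/null
python3 - <<'E'
from h import *
bedpose()
im,d=get_image("side"); 
c=cv2.resize(im[170:250,215:335],None,fx=6,fy=6,interpolation=cv2.INTER_NEAREST); cv2.imwrite("pics/side_d.png",cv2.cvtColor(c,cv2.COLOR_RGB2BGR))
E
```

```text
t 6.75 L 567.2 s -243.2 z 186.3 | xang 0.02 zax [-0.001  0.    -1.   ] | Fx -0.73 Fy 0.21 Fz -0.12 open 3.8
```

View pics/side_d.png

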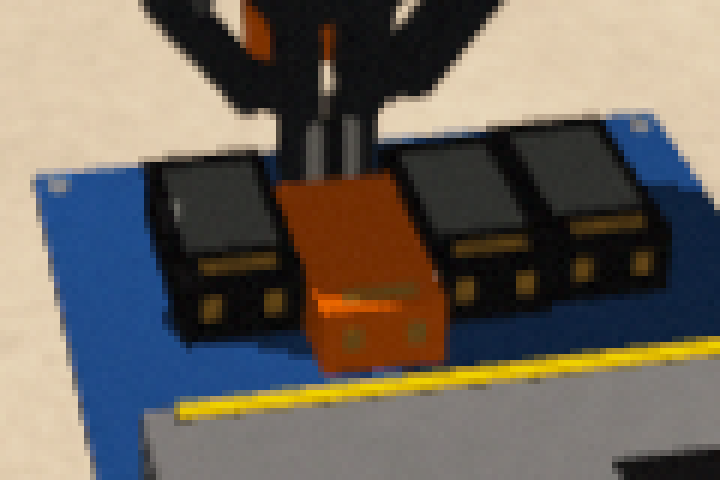

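The orange module is moving out straight (front at crop px 385,340) and the neighbours are still. I'll continue.

```bash
python3 -m pendant '[[[0.3,0,0],[0,0,0],0.4],[[0.4,0,0],[0,0,0],0.4],[[0.4,0,0],[0,0,0],0.4],[[0.4,0,0],[0,0,0],0.4],[[0.4,0,0],[0,0,0],0.4],[[0.4,0,0],[0,0,0],0.4],[[0.4,0,0],[0,0,0],0.4],[[0.4,0,0],[0,0,0],0.4],[[0.4,0,0],[0,0,0],0.4],[[0.4,0,0],[0,0,0],0.4],[[0,0,0],[0,0,0],0.4]]' >/dev/null
python3 -c "from h import *;bedpose()"
```

```text
t 7.90 L 567.2 s -200.8 z 186.3 | xang 0.01 zax [-9.e-04 -0.e+00 -1.e+00] | Fx 0.75 Fy 0.80 Fz -0.31 open 3.9
```

```bash
python3 -m pendant '[[[0.3,0,0],[0,0,0],0.4],[[0.3,0,0],[0,0,0],0.4],[[0.3,0,0],[0,0,0],0.4],[[0.3,0,0],[0,0,0],0.4],[[0.3,0,0],[0,0,0],0.4],[[0.3,0,0],[0,0,0],0.4],[[0.3,0,0],[0,0,0],0.4],[[0.2,0,0],[0,0,0],0.4],[[0.1,0,0],[0,0,0],0.4],[[0.1,0,0],[0,0,0],0.4]]' >/dev/null
python3 - <<'E'
from h import *
bedpose()
im,d=get_image("side"); 
c=cv2.resize(im[170:300,215:385],None,fx=4,fy=4,interpolation=cv2.INTER_NEAREST); cv2.imwrite("pics/side_e.png",cv2.cvtColor(c,cv2.COLOR_RGB2BGR))
E
```

```text
t 8.90 L 567.2 s -173.9 z 186.3 | xang 0.00 zax [-7.e-04 -2.e-04 -1.e+00] | Fx 0.33 Fy -1.00 Fz -0.11 open 4.1
```

View pics/side_e.png

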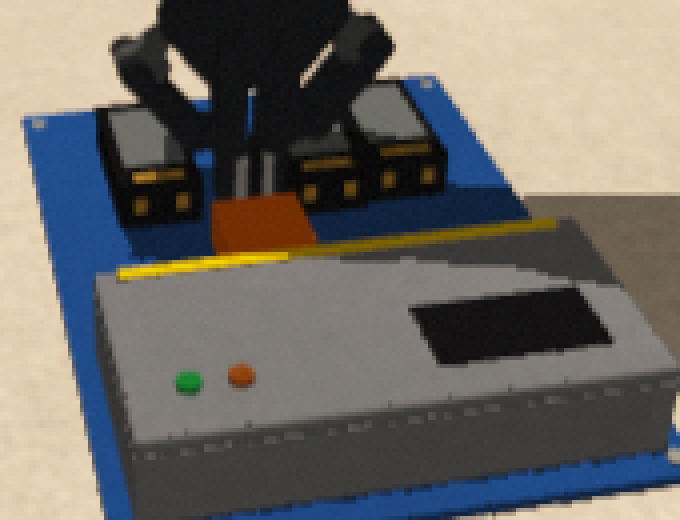

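The module is entering the hood square, and the neighbours are in place. Now I'll feel for the bar in 2 mm steps at 10 mm/s.

```bash
python3 -m pendant '[[[0.1,0,0],[0,0,0],0.4],[[0.1,0,0],[0,0,0],0.4]]' >/dev/null; python3 -c "from h import *;bedpose()"
```

```text
t 9.15 L 567.2 s -171.8 z 186.4 | xang -0.01 zax [-7.e-04 -2.e-04 -1.e+00] | Fx 0.77 Fy -0.55 Fz 0.81 open 4.0
```

```bash
python3 -m pendant '[[[0.1,0,0],[0,0,0],0.4],[[0.1,0,0],[0,0,0],0.4]]' >/dev/null; python3 -c "from h import *;bedpose()"
```

```text
t 9.35 L 567.2 s -169.7 z 186.3 | xang -0.02 zax [-7.e-04 -2.e-04 -1.e+00] | Fx 0.01 Fy -0.81 Fz -0.79 open 4.0
```

```bash
python3 -m pendant '[[[0.1,0,0],[0,0,0],0.4],[[0.1,0,0],[0,0,0],0.4]]' >/dev/null; python3 -c "from h import *;bedpose()"
```

```text
t 9.55 L 567.2 s -167.6 z 186.4 | xang -0.02 zax [-7.e-04 -3.e-04 -1.e+00] | Fx 0.67 Fy 0.18 Fz 0.02 open 3.9
```

```bash
python3 -m pendant '[[[0.1,0,0],[0,0,0],0.4],[[0.1,0,0],[0,0,0],0.4]]' >/dev/null; python3 -c "from h import *;bedpose()"
```

```text
t 9.75 L 567.2 s -165.4 z 186.4 | xang -0.02 zax [-6.e-04 -2.e-04 -1.e+00] | Fx 0.83 Fy -1.72 Fz -0.37 open 4.1
```

```bash
python3 -m pendant '[[[0.1,0,0],[0,0,0],0.4]]' >/dev/null; python3 -c "from h import *;bedpose()"
```

```text
t 9.85 L 567.2 s -164.3 z 186.4 | xang -0.02 zax [-6.e-04 -3.e-04 -1.e+00] | Fx 0.41 Fy 0.55 Fz 0.13 open 3.8
```

```bash
python3 -m pendant '[[[0.1,0,0],[0,0,0],0.4],[[0.1,0,0],[0,0,0],0.4]]' >/dev/null; python3 -c "from h import *;bedpose()"
```

```text
t 10.05 L 567.2 s -162.1 z 186.3 | xang -0.02 zax [-7.e-04 -3.e-04 -1.e+00] | Fx 1.16 Fy -1.53 Fz -0.37 open 4.0
```

```bash
python3 -m pendant '[[[0.1,0,0],[0,0,0],0.4],[[0.1,0,0],[0,0,0],0.4]]' >/dev/null; python3 -c "from h import *;bedpose()"
```

```text
t 10.25 L 567.2 s -159.9 z 186.4 | xang -0.02 zax [-7.e-04 -2.e-04 -1.e+00] | Fx -0.35 Fy -0.20 Fz -0.92 open 4.2
```

```bash
python3 -m pendant '[[[0.1,0,0],[0,0,0],0.4],[[0.1,0,0],[0,0,0],0.4]]' >/dev/null; python3 -c "from h import *;bedpose()"
```

```text
t 10.45 L 567.2 s -157.7 z 186.3 | xang -0.02 zax [-7.e-04 -2.e-04 -1.e+00] | Fx -1.11 Fy -0.22 Fz 0.03 open 4.4
```

```bash
python3 -m pendant '[[[0.1,0,0],[0,0,0],0.4],[[0.1,0,0],[0,0,0],0.4]]' >/dev/null; python3 -c "from h import *;bedpose()"
```

```text
t 10.65 L 567.2 s -155.5 z 186.4 | xang -0.02 zax [-7.e-04 -2.e-04 -1.e+00] | Fx 0.13 Fy -0.56 Fz -0.03 open 4.0
```

```bash
python3 -m pendant '[[[0.1,0,0],[0,0,0],0.4],[[0.1,0,0],[0,0,0],0.4]]' >/dev/null; python3 -c "from h import *;bedpose()"
```

```text
t 10.85 L 567.1 s -153.4 z 186.3 | xang -0.02 zax [-8.e-04 -2.e-04 -1.e+00] | Fx -0.83 Fy -0.82 Fz -0.72 open 4.1
```

```bash
python3 -m pendant '[[[0.1,0,0],[0,0,0],0.4],[[0.1,0,0],[0,0,0],0.4]]' >/dev/null; python3 -c "from h import *;bedpose()"
```

```text
t 11.05 L 567.2 s -151.2 z 186.4 | xang -0.02 zax [-7.e-04 -3.e-04 -1.e+00] | Fx -0.22 Fy -0.57 Fz 0.07 open 4.1
```

```bash
python3 -m pendant '[[[0.1,0,0],[0,0,0],0.4],[[0.1,0,0],[0,0,0],0.4]]' >/dev/null; python3 -c "from h import *;bedpose()"
```

```text
t 11.25 L 567.3 s -149.2 z 186.4 | xang -0.03 zax [-4.e-04 -9.e-04 -1.e+00] | Fx 1.51 Fy -4.14 Fz 0.19 open 4.1
```

```bash
python3 -m pendant '[[[0,0,0],[0,0,0],0.4]]' >/dev/null; python3 -c "from h import *;bedpose()"
```

```text
t 11.35 L 567.3 s -149.3 z 186.5 | xang -0.03 zax [-1.0e-04 -1.6e-03 -1.0e+00] | Fx 0.09 Fy -3.44 Fz -0.80 open 4.1
```

```bash
python3 -m pendant '[[[0.05,0,0],[0,0,0],0.4]]' >/dev/null; python3 -c "from h import *;bedpose()"
```

```text
t 11.45 L 567.3 s -149.1 z 186.5 | xang -0.05 zax [ 2.0e-04 -2.2e-03 -1.0e+00] | Fx 0.54 Fy -4.17 Fz -0.72 open 4.3
```

```bash
python3 -m pendant '[[[0.06,0,0],[0,0.002,0],0.4]]' >/dev/null; python3 -c "from h import *;bedpose()"
```

```text
t 11.55 L 567.3 s -148.7 z 186.5 | xang -0.06 zax [-2.e-04 -9.e-04 -1.e+00] | Fx -0.45 Fy -6.88 Fz -0.38 open 4.3
```

```bash
python3 -m pendant '[[[0.03,0,0],[0,0.001,0],0.4]]' >/dev/null; python3 -c "from h import *;bedpose()"
```

```text
t 11.65 L 567.3 s -148.7 z 186.5 | xang -0.09 zax [-3.e-04 -6.e-04 -1.e+00] | Fx -0.17 Fy -5.81 Fz -1.61 open 3.7
```

```bash
python3 -m pendant '[[[0.05,0,0],[0,0.001,0],0.4]]' >/dev/null; python3 -c "from h import *;bedpose()"
```

```text
t 11.75 L 567.3 s -148.5 z 186.6 | xang -0.10 zax [-4.e-04 -5.e-04 -1.e+00] | Fx -0.53 Fy -6.87 Fz -1.08 open 3.9
```

```bash
python3 -m pendant '[[[0.05,0,0],[0,0.001,0],0.4]]' >/dev/null; python3 -c "from h import *;bedpose()"
```

```text
t 11.85 L 567.3 s -148.4 z 186.6 | xang -0.13 zax [-4.e-04 -4.e-04 -1.e+00] | Fx -0.12 Fy -7.50 Fz -0.66 open 3.7
```

```bash
python3 -m pendant '[[[0.05,0,0],[0,0.001,0.01],0.4]]' >/dev/null; python3 -c "from h import *;bedpose()"
```

```text
t 11.95 L 567.2 s -148.3 z 186.6 | xang -0.73 zax [-5.e-04 -5.e-04 -1.e+00] | Fx -0.59 Fy -8.09 Fz -1.28 open 4.2
```

```bash
python3 -m pendant '[[[0.035,0,0],[0,0.001,-0.012],0.4]]' >/dev/null; python3 -c "from h import *;bedpose()"
```

```text
t 12.05 L 567.3 s -148.3 z 186.7 | xang -0.08 zax [-4.e-04 -5.e-04 -1.e+00] | Fx 0.66 Fy -6.84 Fz -0.92 open 4.1
```

Now I'll hold it, with small feeds to counter the creep.

```bash
python3 -m pendant '[[[0.045,0,0],[0,0.001,-0.001],0.4],[[0.045,0,0],[0,0.001,0],0.4]]' >/dev/null; python3 -c "from h import *;bedpose()"
```

```text
t 12.25 L 567.3 s -148.2 z 186.7 | xang -0.05 zax [-3.e-04 -5.e-04 -1.e+00] | Fx -0.42 Fy -7.83 Fz -1.03 open 4.2
```

```bash
python3 -m pendant '[[[0.04,0,0],[0,0.001,-0.001],0.4],[[0.04,0,0],[0,0.001,0],0.4]]' >/dev/null; python3 -c "from h import *;bedpose()"
```

```text
t 12.45 L 567.3 s -148.3 z 186.8 | xang -0.05 zax [-3.e-04 -6.e-04 -1.e+00] | Fx 0.42 Fy -7.03 Fz 0.22 open 3.9
```

```bash
python3 -m pendant '[[[0.045,0,0],[0,0.001,0],0.4],[[0.045,0,0],[0,0.001,0],0.4]]' >/dev/null; python3 -c "from h import *;bedpose()"
```

```text
t 12.65 L 567.3 s -148.2 z 186.8 | xang -0.10 zax [-3.e-04 -7.e-04 -1.e+00] | Fx 0.63 Fy -6.93 Fz -0.50 open 4.4
```

```bash
python3 -m pendant '[[[0.055,0,0],[0,0.0015,-0.001],0.4],[[0.05,0,0],[0,0.001,0],0.4]]' >/dev/null; python3 -c "from h import *;bedpose()"
```

```text
t 12.85 L 567.3 s -148.0 z 186.9 | xang -0.10 zax [-4.e-04 -6.e-04 -1.e+00] | Fx -0.07 Fy -8.33 Fz -1.51 open 3.9
```

```bash
python3 -m pendant '[[[0.045,0,0],[0,0.001,-0.001],0.4],[[0.045,0,0],[0,0.001,-0.001],0.4]]' >/dev/null; python3 -c "from h import *;bedpose()"
```

```text
t 13.05 L 567.3 s -148.0 z 186.9 | xang -0.04 zax [-3.e-04 -9.e-04 -1.e+00] | Fx -0.15 Fy -7.91 Fz -1.41 open 3.8
```

```bash
python3 -m pendant '[[[0.045,0,0],[0,0.001,0],0.4],[[0.045,0,0],[0,0.001,0],0.4]]' >/dev/null; python3 -c "from h import *;bedpose()"
```

```text
t 13.25 L 567.3 s -148.0 z 186.9 | xang -0.09 zax [-4.0e-04 -1.1e-03 -1.0e+00] | Fx 0.74 Fy -7.71 Fz -1.94 open 3.4
```

```bash
python3 -m pendant '[[[0.045,0,0],[0,0.001,0],0.4],[[0.045,0,0],[0,0.001,0],0.4]]' >/dev/null; python3 -c "from h import *;bedpose()"
```

```text
t 13.45 L 567.3 s -148.0 z 187.0 | xang -0.15 zax [-2.0e-04 -1.3e-03 -1.0e+00] | Fx 0.63 Fy -7.49 Fz -0.64 open 4.2
```

```bash
python3 -m pendant '[[[0.04,0,0],[0,0.001,0],0.4],[[0.04,0,0],[0,0.001,0],0.4]]' >/dev/null; python3 -c "from h import *;bedpose()"
```

```text
t 13.65 L 567.3 s -148.0 z 187.0 | xang -0.20 zax [-3.0e-04 -1.5e-03 -1.0e+00] | Fx 0.45 Fy -7.97 Fz -0.54 open 3.9
```

```bash
python3 -m pendant '[[[-0.05,0,0],[0,0,0],0.4],[[-0.1,0,0],[0,0,0],0.4],[[-0.1,0,0],[0,0,0],0.4],[[-0.2,0,0],[0,0,0],0.4],[[-0.2,0,0],[0,0,0],0.4],[[-0.2,0,0],[0,0,0],0.4],[[0,0,0],[0,0,0],0.4]]' >/dev/null; python3 -c "from h import *;bedpose()"
```

```text
t 14.35 L 567.1 s -156.8 z 186.9 | xang -0.19 zax [-0.001  0.    -1.   ] | Fx -0.46 Fy -0.77 Fz -0.43 open 4.1
```

```bash
python3 -m pendant '[[[0,0,-0.5],[0,0,0],0.4],[[0,0,-1],[0,0,0],0.4],[[0,0,-2],[0,0,0],0.4],[[0,0,-4],[0,0,0],0.4],[[0,0,-4],[0,0,0],0.4],[[0,0,-4],[0,0,0],0.4],[[-4,0,-3],[0,0,0],0.4],[[-4,0,-2],[0,0,0],0.4],[[-4,0,0],[0,0,0],0.4],[[-4,0,0],[0,0,0],0.4],[[-4,0,0],[0,0,0],0.4],[[-4,0,0],[0,0,0],0.4],[[-4,0,0],[0,0,0],0.4],[[0,0,0],[0,0,0],0.4]]' >/dev/null
python3 - <<'E'
from h import *
bedpose()
for n in("side","top"):
    im,d=get_image(n)
    s=slice(170,310) if n=="side" else slice(140,345); t=slice(205,395) if n=="side" else slice(110,330)
    cv2.imwrite(f"pics/{n}_f.png",cv2.cvtColor(cv2.resize(im[s,t],None,fx=2.8,fy=2.8,interpolation=cv2.INTER_CUBIC),cv2.COLOR_RGB2BGR))
    hsv=cv2.cvtColor(im,cv2.COLOR_RGB2HSV); P=pts(n,im,d)
    roi=np.zeros(d.shape,bool)
    if n=="side": roi[185:255,230:320]=1
    else: roi[180:280,190:262]=1
    m=((hsv[...,0]<15)&(hsv[...,1]>170)&(hsv[...,2]>80)&roi).astype(np.uint8)
    k,l,st,ce=cv2.connectedComponentsWithStats(m); i=1+st[1:,4].argmax()
    W=ray(n,np.argwhere(l==i)[:,::-1].astype(float),0.030)[:,:2]
    print(n,cv2.minAreaRect((W*1000).astype(np.float32)))
    print([([round(v,3) for v in q["at"]],round(q["p"],2)) for q in find_in(n,"pack_a_center")])
E
```

```text
t 15.75 L 563.4 s -443.3 z 412.6 | xang 0.08 zax [ 0.008  -0.0027 -1.    ] | Fx -0.70 Fy -0.41 Fz -0.63 open 4.1
side ((582.0339965820312, 21.084415435791016), (40.68819046020508, 14.776731491088867), 14.175150871276855)
[([0.522, -0.069, 0.029], 0.61)]
top ((577.514892578125, 31.038375854492188), (38.383914947509766, 40.70410919189453), 14.72957706451416)
[([0.526, -0.091, 0.03], 0.88)]
```

View pics/side_f.png

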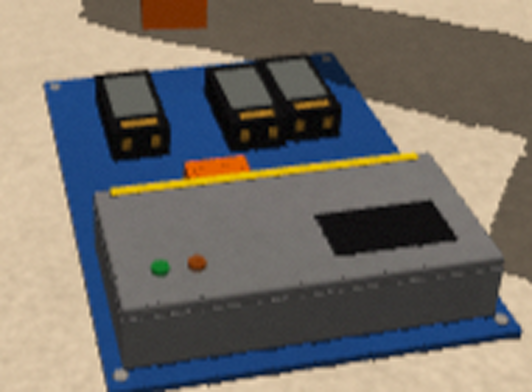

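View pics/top_f.png

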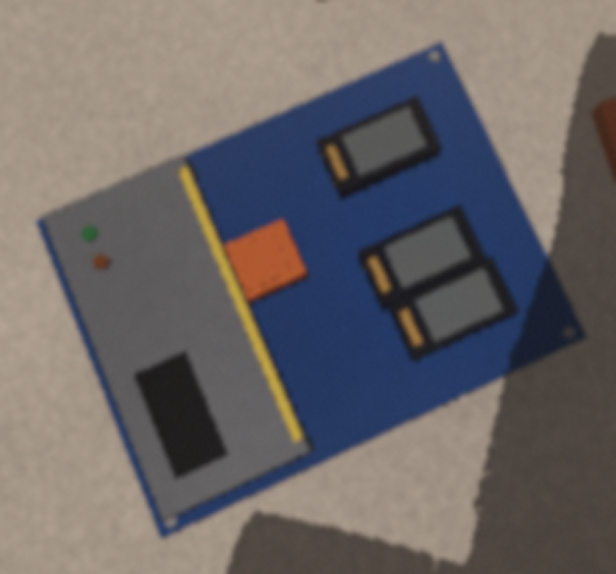

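```bash
python3 -c "
from cell import *
print(hand_in())"
```

```text
the job is handed in; nothing more can be done
None
```

The orange module is in the tester hood, was pressed on the sprung contacts at about 7 N, and is lying there square and clear of the row. The job was handed in after about 16 s of robot time.

- **Push:** I pushed with the nearly shut fingers, sliding the module on the bed, until I felt the contact bar after about 110 mm of travel.
- **Press:** The wrist read 6.8 to 8.3 N for about 1.8 s. Sliding friction of roughly 1 N is included in that, so the bar saw about 6 to 7.5 N. Single readings vary by about 1 N, and the highest was 8.3 N. One press row had a typing slip that turned the tool about 0.6°. I corrected it in the next row.
- **Release:** I backed the fingers straight off, lifted clear, and moved well away, so the robot touches nothing.

**Last checks:**
- **Squareness:** In the top view the module lies at 14.7°, the same as the bed. The side camera gave 14.2°, but from only a thin visible strip.
- **Clearance:** The module's rear end is about 33 mm ahead of the row by my estimate from the two cameras.
- **Black modules:** In both pictures they look unmoved. I compared the pictures by eye and checked the one position the networks reported, which agrees to within 4 mm.
- **Disagreement:** The two cameras differed by about 5 mm along the pushing direction, so I took the depth from touch.

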